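# Hang the picking basket on its hooks and shut the keeper bar

### The job

Hang the blue picking basket by its steel handle on the two steel hooks of the rack, under the lamp, and let go of it. Then swing the striped keeper bar fully shut into its catch, so that the basket hangs there still behind it. Leave the red basket and the other things where they are, and do not knock the lamp.

Things in the scene. Friction and masses are not known exactly. Their poses are not given: they have to be found in the camera images.
- blue_basket: Loose open blue plastic basket, 0.25 to 0.5 kg, 100 mm along its x, 150 mm along its y, walls 60 mm high, standing upright on the table, with a fixed steel arch handle in its y-z plane that reaches 146 mm above the underside. Origin: centre of the underside, z up. Half a turn makes no difference but for the white label on its -x wall.
- handle (a point): Middle of the top bar of the blue basket's handle, on its centre line, 140 mm above the basket's underside. The bar is round, 12 mm thick, straight for 126 mm along the basket's y; from its ends the legs slope down and slightly outwards to the short walls. Axes as the basket's.
- red_basket: A red basket of exactly the same shape as the blue one, not to be moved. Origin: centre of the underside.
- hook_rack: Fixed rack, mostly blue; its -x side is the front. Origin on the table below the hook seat, z up. Posts (20 mm square, 370 mm tall) at x +85, y -115 and +115 mm; base plate 12 mm thick at x +45 to +125. Side arms at y -115 and +115 (12 mm wide, tops 220 mm high) reach forward to x = -45 mm: the -y one carries the keeper's hinge, the +y one its red catch.
- hook_seat (a point): Midway between the two steel hooks, 200 mm above the table: where the middle of the handle bar (lying along the rack's y) rests when hung. The hooks are round, 10 mm thick, at y -40 and +40 mm; each comes out to -x from a rail at x +85, dips to its seat at x -10 to +8 and ends in an upturned tip at x -31 mm, tip top 218 mm above the table. Axes as the rack's.
- lamp: Strip lamp fixed over the hooks, not to be knocked: in the rack's frame x -5 to +40, y -150 to +150 mm, underside 350 mm and top 375 mm above the table. It leaves no room for a gripper pointing straight down at the hooks; a tool leaning back to the rack's front, about 30 degrees from vertical, fits below it. Origin: centre of its underside.
- keeper (a joint): Angle (rad) of the keeper, a yellow and black flat bar 235 mm long, 8 mm thick, 20 mm high, that swings level. 0 = shut: it lies along the rack's +y just above the hook tips, its end in the red catch, where it stops. It grows as the bar opens: at 1.57 the bar points to the rack's -x; at most 2.2. It starts at 1.65 to 2.1, stays where it is left and takes under 1 N to move.
- keeper_hinge (a point): Upright hinge axis of the keeper at the bar's middle height: x -36, y -115, z 234 mm in the rack's frame (the bar spans 224 to 244 mm above the table). Axes as the keeper's: its +y points along the bar to the free end.
- keeper_end (a point): Middle of the keeper's free end, 235 mm from the hinge.
- elbow: Bystander, not to be moved: steel 90 degree pipe elbow about 90 mm overall, 50 mm high, lying flat. Origin: underside.
- tee: Bystander, not to be moved: steel pipe tee, 102 mm long, 50 mm high, lying flat. Origin: underside, middle.
- flange: Bystander, not to be moved: dark steel flange ring, 100 mm across, 20 mm thick, lying flat. Origin: centre of the underside.
- wrench: Bystander, not to be moved: steel wrench 200 mm long, lying flat. Origin: middle, underside.
- sealant: Bystander, not to be moved: white bottle with a blue label and a yellow cap, 56 mm across, 130 mm tall, standing. Origin: centre of the underside.
There are look-alikes about, which are no part of the job. Leave any pink or turquoise look-alike of the blue_basket alone.

How it is judged:
On the way:
1. the blue basket hangs by its handle on both hooks, let go, with the keeper still open (x of handle in the frame of hook_seat between -0.02 and 0.02 m and y of handle in the frame of hook_seat between -0.02 and 0.02 m and z of handle in the frame of hook_seat between -0.01 and 0.012 m and contact force between blue_basket and hook_rack above 0.5 N and contact force between the fingers and blue_basket below 0.1 N and value of joint keeper above 0.3 rad), for 0.3 s.
At the end, for the whole second after the job is handed in: The blue basket hangs from the rack by its handle: the middle of the bar within 20 mm of the seat point along and across the hooks and -10 to +12 mm in height, its weight on the rack, upright within 0.25 rad and still (under 0.08 m/s); the keeper is shut within 0.08 rad (x of handle in the frame of hook_seat between -0.02 and 0.02 m and y of handle in the frame of hook_seat between -0.02 and 0.02 m and z of handle in the frame of hook_seat between -0.01 and 0.012 m and contact force between blue_basket and hook_rack above 0.5 N and angle between blue_basket's own z axis and vertical below 0.25 rad and linear speed of blue_basket below 0.08 m/s and value of joint keeper below 0.08 rad); the robot touches nothing.
It fails at once if the red basket is moved more than 40 mm (distance of red_basket from where it was at the start of the episode above 0.04 m).
It fails at once if the elbow, the tee, the flange, the wrench or the bottle is moved more than 40 mm, or the bottle is tipped over (distance of any of elbow, tee, flange, wrench, sealant from where it was at the start of the episode above 0.04 m or angle between sealant's own z axis and vertical above 0.7 rad).
It fails at once if the lamp is knocked (more than 5 N) (contact force between lamp and anything else above 5 N).
It also fails if it takes over 58 s, if anything falls off the work surface, if the arm or the gripper's body presses on something with over 40 N, if the wrist force passes 120 N, or if a joint passes its speed limit or range.

### The arm

A 6-joint arm with a two-finger parallel gripper is mounted at the origin on the work surface. World frame = base frame: x ahead of the robot, y to its left, z up, the work surface at z = 0. Lengths are in m, angles in rad, forces in N, time in s.
With the tool pointing down it reaches from about 0.325 to 0.9 m from the base axis. Payload 6.1 kg.
Tool frame: the origin (TCP) lies at the very end of the fingers, on their centre line; the grasp point (between the pads) lies 19 mm behind it; z points along the fingers, y is the line along which they close (so a half turn about z gives the same grasp; the last joint's range is limited). The gripper opens to 85 mm and grips with 20 to 120 N. Pads are 22 mm wide; open, the fingers measure 114 mm over their backs; the gripper's body (76 mm by 85 mm) begins 54 mm behind the grasp point. The pads swing forward as they close: fully open they stand 13 mm farther back than shut.
Start: joints at [-1.362, 0.22, 1.526, -0, 1.395, -0.126], TCP at [0.205, -0.59, 0.231] pointing down, gripper open.
Joint ranges: [-2.98, 2.98], [-0.91, 2.08], [0.09, 2.57], [-1.24, 4.39], [0.2, 2.65], [-2.68, 2.68]. Speed limits (rad/s): [2.57, 2.57, 3.01, 3.14, 3.14, 3.14].

### API

Orientations are given as a rotation vector (axis times angle).
In Python, from cell import monitor, get_image, r gives the robot as it stands. The module is installed in compiled form; this text tells all that it offers.
- The arm moves only by the shell command python3 -m handwheel 'ROWS' [OPENING] [FORCE]. ROWS is JSON, a list that holds one entry, the list of rows, each a list of 4 numbers: the shift along the tool's x, y, z in mm, then the turn about the tool's z in rad. In form: [[[tx, ty, tz, roll], ...]]. A call has 1 to 8 rows; each row shifts and turns the commanded pose from where the row before left it, along the tool's axes as they then stand; what a row does not reach is not made up. A row lasts 1/8 s, in which the tool goes at most 62.5 mm and 10.7 degrees, less where a joint would pass 70% of its speed; a pose out of reach is approached as far as the arm can. A call is refused whole if a number of a shift passes 62.5 or a number of a turn 0.188, either way. A call with a gripper value outside its range is refused whole. OPENING is the opening, from -1 (shut) to 1 (fully open), so that 0 is half open, set as the call begins (- or left out, the last holds). The fingers move at their own pace and stop on an object; FORCE is the grip in N (left out, the last holds). Time passes only in rows, so rows that do not move let the fingers close. It gives the time, the measured TCP pose, the force, the opening and the grip force at its end, in the units of the state.
- monitor.observe(): the state, without advancing time (a new reading comes with each control period).
- get_image(name): name is "side" or "top"; returns a dict with "frame" (420x560x3 uint8, blue, green, red), "range_z" (420x560 float32, m along the optical axis (not along the pixel's ray), 0 where there is no reading), "K" (3x3 intrinsics, pixels), "rvec" (rotation vector, rad) and "tvec" (3), from world to camera coordinates, as OpenCV has them. Camera axes: x right, y down, z forward; pixel columns grow to the right and rows downward; lengths in m; the calibration is good to about 2 mm. A picture is of the moment at which its call begins.
- r.finish_job(): hands the job in; it is judged then, once.
The state is a dict: "clock": time; "q": joint angles; "dq": joint speeds; "joint_efforts": joint torques, N m; "tcp_pos": TCP position; "tool_rot": TCP orientation; "wrist_force": force on the tool from outside, world axes, zero at the start; "torque": the same for the moment, N m; "gripper_width": finger opening in m; "grip_force": force on a finger pad.
Only numpy, scipy, OpenCV 4.12 (cv2) and the standard library are available. Lean on these libraries where they do the work, as an engineer would, in place of code of your own. Each camera call takes 0.05 s, during which the arm holds its last target. There are 200 camera calls.

## Working session

There is one attempt and no reset: what is moved stays moved. The work goes in short steps, Python scripts to look and compute and a shell command to move; the robot and the scene stay as the last step left them, time stands still between calls to the robot, and variables do not carry over. Pictures are saved under pics/ and viewed, at most 10 in all, crops included, and the job is handed in when it is done.

```bash
mkdir -p pics; ls
cat > h.py <<'E'
import numpy as np, cv2
from scipy.spatial.transform import Rotation as R
def cloud(im):
    z=im["range_z"].astype(float);K=im["K"];v,u=np.indices(z.shape)
    p=np.stack([(u-K[0,2])/K[0,0]*z,(v-K[1,2])/K[1,1]*z,z],-1)
    M=R.from_rotvec(np.ravel(im["rvec"])).as_matrix()
    return (p-np.ravel(im["tvec"]))@M
E
python3 - <<'E'
from cell import monitor,get_image,r
import cv2,pickle,numpy as np
from h import *
s=monitor.observe();print({k:np.round(v,3) for k,v in s.items()})
for n in("side","top"):
    im=get_image(n);pickle.dump(im,open(n+".pkl","wb"));cv2.imwrite(f"pics/{n}0.png",im["frame"])
    M=R.from_rotvec(np.ravel(im["rvec"])).as_matrix();print(n,-M.T@np.ravel(im["tvec"]),M[2],im["K"][0,0])
E
```

```text
pics
{'clock': np.float64(0.0), 'q': array([-1.362,  0.221,  1.528,  0.   ,  1.395, -0.126]), 'dq': array([ 0.001,  0.001, -0.001,  0.   , -0.   , -0.001]), 'joint_efforts': array([-2.0000e-03, -4.9691e+01, -3.8940e+01, -0.0000e+00,  1.1000e-02,
        0.0000e+00]), 'tcp_pos': array([ 0.205, -0.59 ,  0.23 ]), 'tool_rot': array([-3.096, -0.523,  0.   ]), 'wrist_force': array([-0.214, -0.447, -0.782]), 'torque': array([-0.014,  0.057,  0.022]), 'grip_force': np.float64(0.0), 'gripper_width': np.float64(0.085)}
side [-0.34823371  0.97941212  0.93657368] [ 0.58187836 -0.6257283  -0.51950137] 439.7666407821082
top [0.37194335 0.11215412 1.4467758 ] [ 0.08520715 -0.00373295 -0.99635626] 440.69846733177116
```

View pics/top0.png

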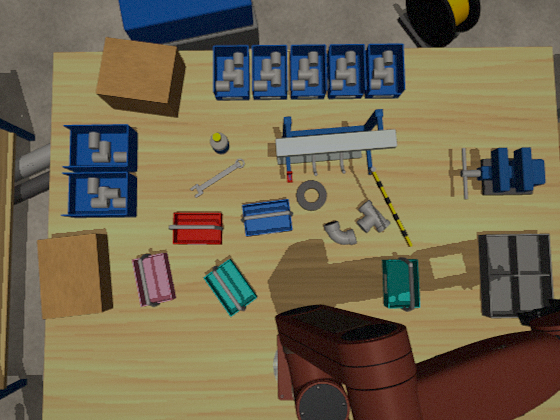

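View pics/side0.png

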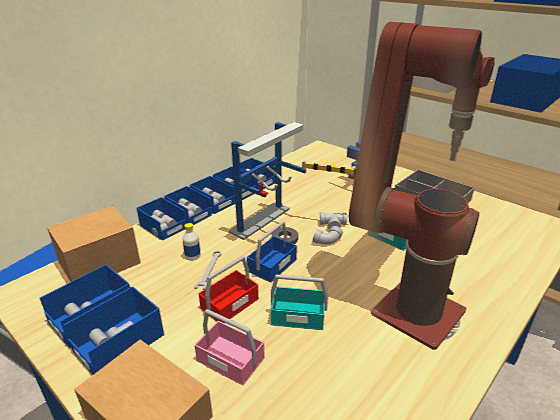

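Top view: the blue basket is at (267,217). Things it could be mistaken for are the red basket (197,228), pink (154,278), turquoise (230,287) and (400,283), and the blue bins (232,72) to (385,72), (100,150) and (100,195). By the description I choose (267,217), which is at (272,257) in the side view. The rack and lamp are at (335,147), and the open keeper runs from (372,170) to (410,245).

```bash
cat > meas.py <<'E'
from h import *
import pickle,sys
im=pickle.load(open("top.pkl","rb"));P=cloud(im);hsv=cv2.cvtColor(im["frame"],cv2.COLOR_BGR2HSV);z=P[...,2]
def rect(p,n):
    (c,s,a)=cv2.minAreaRect(p[:,:2].astype(np.float32));b=cv2.boxPoints((c,s,a));e=max([b[1]-b[0],b[2]-b[1]],key=np.linalg.norm)
    print(n,len(p),"c",np.round(c,4),"size",np.round(s,4),"long-dir deg",round(float(np.degrees(np.arctan2(e[1],e[0])))%180,2),"z",np.round(np.percentile(p[:,2],[5,50,95]),4))
def box(u0,u1,v0,v1):
    m=np.zeros(z.shape,bool);m[v0:v1,u0:u1]=1;return m&(im["range_z"]>0)
bb=box(238,298,190,245)
rect(P[bb&(z>.125)&(z<.16)],"handle")
rect(P[bb&(z>.045)&(z<.075)&(hsv[...,0]>95)&(hsv[...,0]<130)&(hsv[...,1]>120)],"blue rim")
lm=box(265,405,120,170)
rect(P[lm&(z>.365)&(z<.385)&(hsv[...,1]<60)&(hsv[...,2]>120)],"lamp")
rect(P[lm&(z>.35)&(z<.39)&(hsv[...,0]>95)&(hsv[...,0]<130)&(hsv[...,1]>100)],"posts")
for q,(a,b,c,d) in dict(postL=(275,300,105,140),postR=(365,390,100,135)).items():
    rect(P[box(a,b,c,d)&(z>.355)&(z<.39)&(hsv[...,1]>100)],q)
kb=box(360,420,160,255)
k=P[kb&(z>.22)&(z<.26)];rect(k,"keeper")
for n,b in dict(flange=(292,330,176,215),elbow=(320,358,216,250),tee=(352,390,196,240),red=(170,226,205,250),sealant=(205,232,128,158)).items():
    q=P[box(*b)&(z>.012)]; 
    if len(q):rect(q,n)
E
python3 meas.py
python3 - <<'E'
import cv2
a=cv2.imread("pics/top0.png")[95:260,225:425];cv2.imwrite("pics/crop1.png",cv2.resize(a,None,fx=3,fy=3,interpolation=cv2.INTER_CUBIC))
E
```

```text
handle 196 c [0.4726 0.1313] size [0.0123 0.1455] long-dir deg 96.35 z [0.1391 0.1459 0.1505]
blue rim 166 c [0.4726 0.13  ] size [0.099  0.1464] long-dir deg 96.78 z [0.0503 0.0604 0.0652]
lamp 2071 c [ 0.6329 -0.0465] size [0.045  0.2987] long-dir deg 94.31 z [0.3729 0.3764 0.3799]
posts 152 c [ 0.6542 -0.042 ] size [0.2447 0.0775] long-dir deg 89.88 z [0.3626 0.3708 0.3743]
postL 118 c [0.6755 0.0725] size [0.0506 0.0155] long-dir deg 0.26 z [0.3675 0.3713 0.3746]
postR 141 c [ 0.6921 -0.1552] size [0.0196 0.0515] long-dir deg 178.88 z [0.362  0.3706 0.3741]
keeper 448 c [ 0.4946 -0.2061] size [0.2648 0.0204] long-dir deg 22.71 z [0.2252 0.2438 0.2498]
flange 577 c [0.5419 0.0012] size [0.0992 0.1281] long-dir deg 103.68 z [0.0154 0.0213 0.0263]
elbow 491 c [ 0.4225 -0.1056] size [0.1121 0.0746] long-dir deg 88.62 z [0.0258 0.0428 0.0534]
tee 700 c [ 0.4482 -0.1818] size [0.1028 0.1282] long-dir deg 129.56 z [0.0298 0.0458 0.2402]
red 607 c [0.4402 0.3554] size [0.1765 0.1034] long-dir deg 86.92 z [0.0161 0.0601 0.1485]
sealant 322 c [0.7099 0.2799] size [0.0481 0.0561] long-dir deg 110.62 z [0.0278 0.0902 0.133 ]
```

View pics/crop1.png

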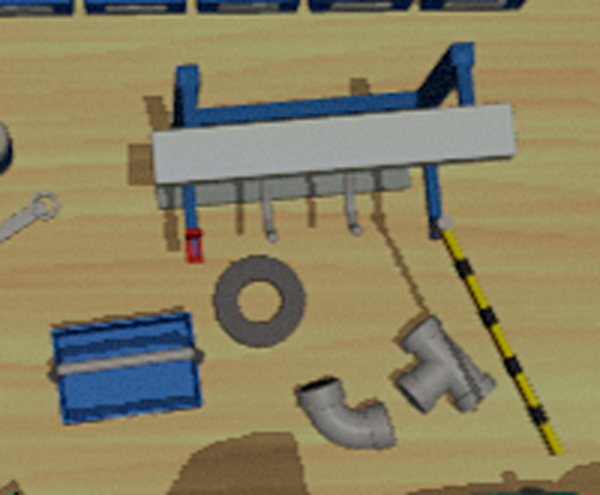

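The crop confirms blue basket at crop (127,367), with hook tips at (272,238) and (355,230) and the catch at (194,245). Lamp and posts agree on a rack origin of about (0.615,-0.048), yaw 4.3°. The handle is at (0.4726,0.131), bar direction 96.5°, keeper at about 1.89 rad.

The moves give no direct tilt, so I'll raise the tool, turn it, and test in free space what happens at the reach limit.

```bash
python3 -m handwheel '[[[0,0,-35,-0.165],[0,0,-35,-0.165],[0,0,-35,-0.165],[0,0,-35,-0.165],[0,0,-35,-0.165],[0,0,-35,-0.165],[0,0,-35,-0.165],[0,0,-35,-0.165]]]'
cat > to.py <<'E'
# usage: to.py x y z [az]  -> tool-axis shift (mm) to put the TCP at a world point; prints tilt
import sys
from h import *
from cell import monitor
s=monitor.observe();M=R.from_rotvec(s["tool_rot"]).as_matrix()
print("t",round(float(s["clock"]),2),"tcp",np.round(s["tcp_pos"],4),"q",np.round(s["q"],3),"F",np.round(s["wrist_force"],1),"w",round(float(s["gripper_width"]),4),"g",round(float(s["grip_force"]),1))
z=M[:,2];print("tilt",round(float(np.degrees(np.arccos(-z[2]))),2),"az",round(float(np.degrees(np.arctan2(z[1],z[0]))),1),"x-axis",np.round(M[:,0],3),"y-axis",np.round(M[:,1],3))
if len(sys.argv)>3: print("shift mm",np.round(M.T@(np.array(sys.argv[1:4],float)-s["tcp_pos"])*1000,1))
E
python3 to.py 0.45 0.04 0.55
```

```text
clock: 1.1
tcp_pos: [0.2053, -0.5901, 0.5119]
tool_rot: [-2.119, -2.318, -0.001]
wrist_force: [0.5, -1.0, 0.5]
gripper_width: 0.0853
grip_force: 0.0
t 1.1 tcp [ 0.2053 -0.5901  0.5119] q [-1.362  0.211  1.022 -0.     1.91  -1.452] F [ 0.5 -1.   0.5] w 0.0853 g 0.0
tilt 0.06 az 103.7 x-axis [-0.089  0.996  0.001] y-axis [ 0.996  0.089 -0.   ]
shift mm [605.8 300.  -37.6]
```

```bash
python3 -m handwheel '[[[52,28,0,0],[52,28,0,0],[52,28,0,0],[52,28,0,0],[52,28,0,0],[52,28,0,0],[52,28,0,0],[52,28,0,0]]]'
python3 -m handwheel '[[[52,28,0,0],[52,28,0,0],[52,28,0,0],[52,28,0,0],[0,55,0,0],[0,55,0,0],[0,55,0,0],[0,55,0,0]]]'
python3 to.py
```

```text
clock: 2.1
tcp_pos: [0.3939, -0.1551, 0.511]
tool_rot: [-2.127, -2.312, -0.0]
wrist_force: [0.3, -0.6, 0.5]
gripper_width: 0.0848
grip_force: 0.0
clock: 3.1
tcp_pos: [0.7085, 0.0785, 0.5107]
tool_rot: [-2.126, -2.313, 0.001]
wrist_force: [0.6, 0.5, 1.7]
gripper_width: 0.0856
grip_force: 0.0
t 3.1 tcp [0.7085 0.0785 0.5107] q [-0.     0.463  0.707 -0.     1.972 -0.084] F [0.6 0.5 1.7] w 0.0856 g 0.0
tilt 0.03 az -176.1 x-axis [-0.084  0.996  0.   ] y-axis [ 0.996  0.084 -0.   ]
```

```bash
python3 -m handwheel '[[[0,50,0,0],[0,50,0,0],[0,50,0,0],[0,50,0,0]]]'; python3 to.py
python3 -m handwheel '[[[0,50,0,0],[0,50,0,0],[0,50,0,0],[0,50,0,0]]]'; python3 to.py
```

```text
clock: 3.6
tcp_pos: [0.8364, 0.0874, 0.468]
tool_rot: [2.107, 2.291, 0.053]
wrist_force: [0.8, 0.0, -0.2]
gripper_width: 0.0856
grip_force: 0.0
t 3.6 tcp [0.8364 0.0874 0.468 ] q [ 0.008  0.925  0.093  0.006  2.079 -0.072] F [ 0.8  0.  -0.2] w 0.0856 g 0.0
tilt 2.53 az 7.5 x-axis [-0.084  0.996  0.002] y-axis [0.996 0.084 0.044]
clock: 4.1
tcp_pos: [0.907, 0.0912, 0.4234]
tool_rot: [2.044, 2.223, 0.198]
wrist_force: [0.2, -0.4, -0.5]
gripper_width: 0.0853
grip_force: 0.0
t 4.1 tcp [0.907  0.0912 0.4234] q [ 0.008  0.986  0.09   0.018  1.892 -0.069] F [ 0.2 -0.4 -0.5] w 0.0853 g 0.0
tilt 9.98 az 6.0 x-axis [-0.084  0.996  0.003] y-axis [0.981 0.082 0.173]
```

The reach limit does tilt the tool in the wanted direction, so I'll carry on pushing.

```bash
python3 -m handwheel '[[[0,50,-20,0],[0,50,-20,0],[0,50,-20,0],[0,50,-20,0]]]'; python3 to.py
python3 -m handwheel '[[[0,50,-20,0],[0,50,-20,0],[0,50,-20,0],[0,50,-20,0]]]'; python3 to.py
```

```text
clock: 4.6
tcp_pos: [0.9368, 0.0912, 0.4707]
tool_rot: [1.966, 2.138, 0.355]
wrist_force: [-0.7, 0.9, -0.3]
gripper_width: 0.0854
grip_force: 0.0
t 4.6 tcp [0.9368 0.0912 0.4707] q [ 0.002  0.945  0.088  0.032  1.785 -0.07 ] F [-0.7  0.9 -0.3] w 0.0854 g 0.0
tilt 18.58 az 5.7 x-axis [-0.085  0.996  0.005] y-axis [0.945 0.079 0.319]
clock: 5.1
tcp_pos: [0.9548, 0.0905, 0.5314]
tool_rot: [1.888, 2.053, 0.494]
wrist_force: [0.1, -1.2, 0.3]
gripper_width: 0.0855
grip_force: 0.0
t 5.1 tcp [0.9548 0.0905 0.5314] q [-0.004  0.893  0.089  0.046  1.695 -0.071] F [ 0.1 -1.2  0.3] w 0.0855 g 0.0
tilt 26.7 az 5.7 x-axis [-0.085  0.996  0.007] y-axis [0.89  0.073 0.449]
```

```bash
python3 -m handwheel '[[[0,50,-20,0],[0,40,-20,0]]]'; python3 to.py 0.46 0.13 0.45; python3 to.py 0.70 0.1 0.55 | tail -1
```

```text
clock: 5.35
tcp_pos: [0.9561, 0.0897, 0.5678]
tool_rot: [1.852, 2.014, 0.553]
wrist_force: [0.9, 0.1, -1.0]
gripper_width: 0.0852
grip_force: 0.0
t 5.35 tcp [0.9561 0.0897 0.5678] q [-0.007  0.86   0.089  0.053  1.665 -0.071] F [ 0.9  0.1 -1. ] w 0.0852 g 0.0
tilt 30.34 az 5.6 x-axis [-0.086  0.996  0.007] y-axis [0.86  0.07  0.505]
shift mm [  81.8 -483.4 -145.8]
shift mm [  32.1 -228.6 -112.9]
```

```bash
python3 -m handwheel '[[[8,-48,-15,0],[8,-48,-15,0],[8,-48,-15,0],[8,-48,-15,0],[8,-48,-15,0],[8,-48,-15,0],[8,-48,-15,0],[8,-48,-15,0]]]'; python3 -m handwheel '[[[8,-48,-14,0],[8,-48,-14,0],[0,0,0,0]]]'
python3 - <<'E'
import sys
from h import *
from cell import monitor
s=monitor.observe();M=R.from_rotvec(s["tool_rot"]).as_matrix();z=M[:,2]
H=np.array([.4726,.1313,.140])
for d in(80,0):
    print(d,np.round(M.T@(H+z*(.019-d/1000)-s["tcp_pos"])*1000,1))
E
python3 to.py
```

```text
clock: 6.35
tcp_pos: [0.5959, 0.1183, 0.491]
tool_rot: [1.852, 2.013, 0.554]
wrist_force: [0.1, -0.3, 0.5]
gripper_width: 0.0859
grip_force: 0.0
clock: 6.72
tcp_pos: [0.4972, 0.1266, 0.4671]
tool_rot: [1.85, 2.014, 0.555]
wrist_force: [-0.2, -0.1, -0.5]
gripper_width: 0.0851
grip_force: 0.0
80 [   4.3 -186.3  208.9]
0 [   4.3 -186.3  288.9]
t 6.72 tcp [0.4972 0.1266 0.4671] q [ 0.093 -0.523  1.839  0.004  1.295  0.008] F [-0.2 -0.1 -0.5] w 0.0851 g 0.0
tilt 30.41 az 5.8 x-axis [-0.087  0.996  0.008] y-axis [0.86  0.071 0.506]
```

```bash
python3 -m handwheel '[[[1,-47,52,0],[1,-47,52,0],[1,-46,52,0],[1,-46,52,0],[0,0,0,0]]]'; python3 to.py
python3 - <<'E'
from cell import get_image
import pickle,cv2
im=get_image("side");pickle.dump(im,open("side.pkl","wb"))
cv2.imwrite("pics/side1.png",cv2.resize(im["frame"][150:330,180:400],None,fx=3,fy=3))
E
```

```text
clock: 7.35
tcp_pos: [0.4447, 0.1267, 0.2135]
tool_rot: [1.861, 2.023, 0.539]
wrist_force: [0.0, 0.0, -0.3]
gripper_width: 0.0856
grip_force: 0.0
t 7.35 tcp [0.4447 0.1267 0.2135] q [ 0.111 -0.622  2.358 -0.008  0.892  0.031] F [ 0.   0.  -0.3] w 0.0856 g 0.0
tilt 29.47 az 5.7 x-axis [-0.085  0.996  0.007] y-axis [0.868 0.071 0.492]
```

View pics/side1.png

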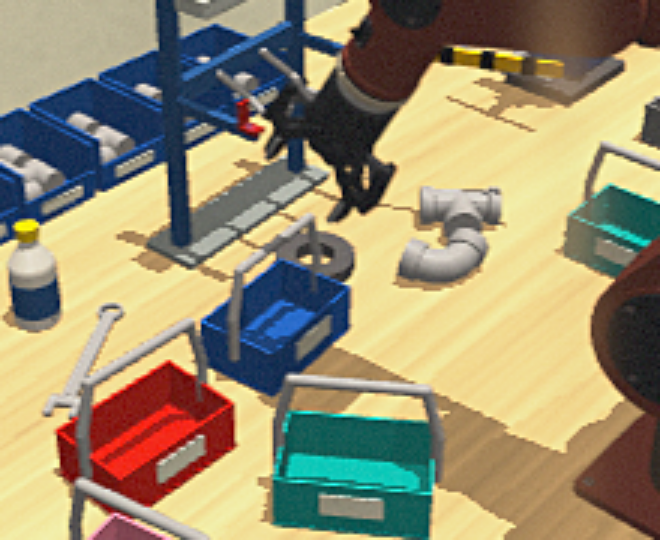

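Run:
```python
from h import *
import pickle
from cell import monitor
im=pickle.load(open("side.pkl","rb"));s=monitor.observe();M=R.from_rotvec(s["tool_rot"]).as_matrix()
H=np.array([.4726,.1313,.140]);d=np.array([-.113,.9936,0])
pts=np.array([s["tcp_pos"],s["tcp_pos"]+M[:,1]*.045,s["tcp_pos"]-M[:,1]*.045,H,H+.063*d,H-.063*d])
p,_=cv2.projectPoints(pts,im["rvec"],im["tvec"],im["K"],None);print(np.round((p[:,0]-[180,150])*3))
P=cloud(im);z=P[...,2]
m=np.zeros(z.shape,bool);m[220:245,255:290]=1;m&=(z>.13)&(z<.155)&(np.abs(P[...,0]-.47)<.04);q=P[m];print(len(q),q.mean(0),q.min(0),q.max(0))
print(np.round(M.T@(H+M[:,2]*.019-s["tcp_pos"])*1000,1))
```

```text
[[291. 184.]
 [262. 154.]
 [321. 215.]
 [273. 241.]
 [237. 269.]
 [307. 215.]]
128 [0.46768994 0.13563779 0.14075906] [0.45665434 0.06350764 0.13100952] [0.48137411 0.19919063 0.14806361]
[  1.6 -19.6 100.7]
```

The side view fits the calibrated projection: gripper tip at crop (305,185), handle at (273,245). Now I descend along the tool axis.

```bash
python3 -m handwheel '[[[2,-20,10,0],[0,0,30,0],[0,0,30,0],[0,0,30,0],[0,0,0,0]]]'
python3 - <<'E'
from h import *
from cell import monitor
s=monitor.observe();M=R.from_rotvec(s["tool_rot"]).as_matrix()
print(np.round(M.T@(np.array([.4726,.1313,.140])+M[:,2]*.019-s["tcp_pos"])*1000,1))
E
python3 to.py
```

```text
clock: 8.02
tcp_pos: [0.4858, 0.1329, 0.1282]
tool_rot: [1.852, 2.012, 0.555]
wrist_force: [0.1, -0.0, 1.0]
gripper_width: 0.0853
grip_force: 0.0
[-0.4 -5.5  2.1]
t 8.03 tcp [0.4858 0.1329 0.1282] q [ 0.117 -0.359  2.369 -0.016  0.601  0.044] F [ 0.1 -0.   1. ] w 0.0853 g 0.0
tilt 30.43 az 5.6 x-axis [-0.085  0.996  0.008] y-axis [0.86  0.069 0.506]
```

```bash
python3 -m handwheel '[[[0,-5,2,0],[0,0,0,0],[0,0,0,0],[0,0,0,0],[0,0,0,0],[0,0,0,0]]]' -1 70; python3 to.py; python3 -m handwheel '[[[0,0,0,0],[8,0,-14,0],[0,15,-30,0],[0,22,-40,0]]]'; python3 to.py
```

```text
clock: 8.78
tcp_pos: [0.4802, 0.1327, 0.1224]
tool_rot: [1.851, 2.013, 0.555]
wrist_force: [2.0, -0.2, 4.9]
gripper_width: 0.0099
grip_force: 68.1
t 8.78 tcp [0.4802 0.1327 0.1224] q [ 0.118 -0.366  2.386 -0.017  0.59   0.046] F [ 2.  -0.2  4.9] w 0.0099 g 68.1
tilt 30.45 az 5.7 x-axis [-0.086  0.996  0.008] y-axis [0.859 0.07  0.507]
clock: 9.28
tcp_pos: [0.4646, 0.1387, 0.2085]
tool_rot: [1.858, 2.021, 0.543]
wrist_force: [1.0, 0.5, -3.4]
gripper_width: 0.0098
grip_force: 68.3
t 9.28 tcp [0.4646 0.1387 0.2085] q [ 0.142 -0.536  2.319 -0.029  0.841  0.072] F [ 1.   0.5 -3.4] w 0.0098 g 68.3
tilt 29.72 az 5.7 x-axis [-0.086  0.996  0.007] y-axis [0.866 0.071 0.496]
```

```bash
cat > rk.py <<'E'
# usage: rk.py x y z (mm, rack frame wanted for the handle) [dx dy dz grip offset] -> tool shift mm
import sys
from h import *
from cell import monitor
s=monitor.observe();M=R.from_rotvec(s["tool_rot"]).as_matrix();a=np.radians(4.31)
X=np.array([[np.cos(a),-np.sin(a),0],[np.sin(a),np.cos(a),0],[0,0,1]]);O=np.array([.6154,-.0478,0])
h=s["tcp_pos"]-.019*M[:,2]
print("t",round(float(s["clock"]),2),"handle in rack mm",np.round(X.T@(h-O)*1000,1),"tilt",round(float(np.degrees(np.arccos(-M[2,2]))),1),"F",np.round(s["wrist_force"],1),"q",np.round(s["q"],2),"w",round(float(s["gripper_width"])*1000,1))
for i in range(1,len(sys.argv)-2,3):
    t=np.array(sys.argv[i:i+3],float)/1000;print(sys.argv[i:i+3],"shift",np.round(M.T@(O+X@t-h)*1000,1))
E
python3 rk.py -110 0 260
```

```text
t 9.28 handle in rack mm [-145.8  197.1  225. ] tilt 29.7 F [ 1.   0.5 -3.4] q [ 0.14 -0.54  2.32 -0.03  0.84  0.07] w 9.8
['-110', '0', '260'] shift [-197.2   47.3  -14.9]
```

```bash
python3 -m handwheel '[[[-14,6,-6,0],[-26,6,-6,0.02],[-30,6,-3,0.02],[-32,6,0,0],[-32,6,0,0],[-30,6,0,0],[-22,6,0,0],[-11,5,0,0]]]'; python3 -m handwheel '[[[0,0,0,0],[0,0,0,0]]]' >/dev/null; python3 rk.py -110 0 250 -60 0 245
python3 - <<'E'
from cell import get_image
import pickle,cv2
for n in ("top","side"):
    im=get_image(n);pickle.dump(im,open(n+".pkl","wb"));f=im["frame"]
    cv2.imwrite("pics/%s2.png"%n,cv2.resize(f[95:260,225:425] if n=="top" else f[110:300,180:400],None,fx=3,fy=3))
E
```

```text
clock: 10.28
tcp_pos: [0.5117, -0.057, 0.2421]
tool_rot: [1.902, 1.983, 0.561]
wrist_force: [0.1, 0.5, -2.8]
gripper_width: 0.0097
grip_force: 68.3
t 10.53 handle in rack mm [-1.130e+02 -1.000e-01  2.598e+02] tilt 30.2 F [ 0.4 -0.3 -3. ] q [-0.43 -0.47  2.21  0.32  0.96 -0.6 ] w 10.3
['-110', '0', '250'] shift [-0.1 -2.4 10. ]
['-60', '0', '245'] shift [ 0.9 38.3 39.4]
```

View pics/side2.png

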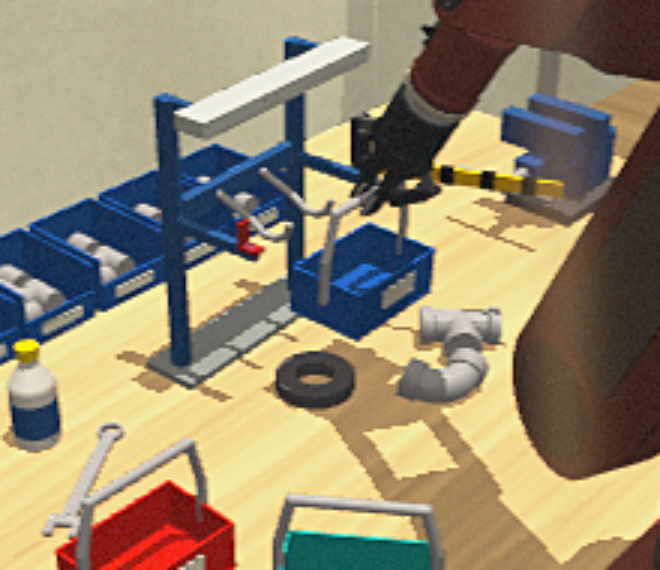

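The basket is held upright at crop (362,280), with hook tips at (290,230) and (328,208). I'll check the tips and handle bar against the rack frame by depth.

Run:
```python
from h import *
import pickle
a=np.radians(4.31);X=np.array([[np.cos(a),-np.sin(a),0],[np.sin(a),np.cos(a),0],[0,0,1]]);O=np.array([.6154,-.0478,0])
for n in("side","top"):
    im=pickle.load(open(n+".pkl","rb"));P=(cloud(im)-O)@X*1000;hsv=cv2.cvtColor(im["frame"],cv2.COLOR_BGR2HSV)
    ok=(im["range_z"]>0)&(hsv[...,1]<70)
    for nm,b in dict(tipL=(-50,-20,30,52,205,230),tipR=(-50,-20,-52,-30,205,230),barL=(-135,-90,20,64,245,275),bar_all=(-135,-90,-80,80,245,272)).items():
        m=ok&(P[...,0]>b[0])&(P[...,0]<b[1])&(P[...,1]>b[2])&(P[...,1]<b[3])&(P[...,2]>b[4])&(P[...,2]<b[5]);q=P[m]
        if len(q)>3: print(n,nm,len(q),"mean",np.round(q.mean(0),1),"min",np.round(q.min(0),1),"max",np.round(q.max(0),1))
    bl=(hsv[...,0]>95)&(hsv[...,0]<130)&(hsv[...,1]>100)&(P[...,2]>170)&(P[...,2]<192)&(P[...,0]<-45)&(abs(P[...,1])<95);q=P[bl];
    if len(q):print(n,"rim",len(q),q.min(0).round(),q.max(0).round(),cv2.minAreaRect(q[:,:2].astype(np.float32)))
```

```text
side tipL 8 mean [-32.   40.1 211.1] min [-34.5  36.8 205.4] max [-26.2  43.8 217.9]
side tipR 6 mean [-32.2 -39.  210.9] min [-36.6 -41.4 205.9] max [-26.7 -36.6 215.9]
side barL 34 mean [-117.3   45.1  263.9] min [-122.2   21.5  254.9] max [-108.7   64.   268.2]
side bar_all 94 mean [-116.9   25.2  261.6] min [-132.1  -67.4  245. ] max [-98.6  72.4 271.6]
side rim 237 [-166.  -78.  170.] [-61.  80. 188.] ((-113.95867919921875, 0.9298248291015625), (159.01834106445312, 104.7243881225586), 88.79670715332031)
top tipL 9 mean [-29.7  40.1 216.2] min [-34.1  38.  208.9] max [-23.8  44.  221.9]
top tipR 10 mean [-31.  -38.7 217.3] min [-35.7 -42.1 211.6] max [-26.1 -35.7 220.2]
top barL 66 mean [-114.    41.1  269.2] min [-119.5   20.8  261.1] max [-107.8   61.9  274.4]
top bar_all 146 mean [-113.7    2.6  266.6] min [-120.   -69.3  247.3] max [-95.3  71.1 272. ]
top rim 211 [-160.  -73.  170.] [-61.  77. 190.] ((-110.51141357421875, 2.1336746215820312), (150.5010528564453, 98.96150970458984), 89.7345962524414)
```

```bash
python3 -m handwheel '[[[0,10,10,0],[0,14,14,0],[0,14,14,0],[0,11,10,0],[0,11,10,0],[0,9,8,0],[0,4,4,0],[0,0,0,0]]]'; python3 rk.py -10 0 232 -1 0 218 -1 0 199
```

```text
clock: 11.62
tcp_pos: [0.6109, -0.0503, 0.2202]
tool_rot: [1.897, 1.983, 0.563]
wrist_force: [-0.5, -0.4, -4.2]
gripper_width: 0.0101
grip_force: 68.3
t 11.62 handle in rack mm [-14.2  -2.4 236.6] tilt 30.2 F [-0.5 -0.4 -4.2] q [-0.33 -0.16  2.03  0.29  0.81 -0.52] w 10.1
['-10', '0', '232'] shift [2.4 1.2 6.2]
['-1', '0', '218'] shift [ 2.2  2.  22.8]
['-1', '0', '199'] shift [ 1.7 -7.6 39.2]
```

```bash
python3 -m handwheel '[[[1,1,6,0],[0,1,9,0],[0,0,8,0],[0,-4,7,0],[0,-3,5,0],[0,-2,3,0],[0,0,0,0],[0,0,0,0]]]'; python3 rk.py 0 0 199
```

```text
clock: 12.62
tcp_pos: [0.6241, -0.0481, 0.1846]
tool_rot: [1.897, 1.981, 0.563]
wrist_force: [0.6, -0.4, -3.2]
gripper_width: 0.0097
grip_force: 68.3
t 12.62 handle in rack mm [ -0.9  -1.2 201. ] tilt 30.3 F [ 0.6 -0.4 -3.2] q [-0.31 -0.09  2.03  0.31  0.73 -0.54] w 9.7
['0', '0', '199'] shift [ 1.2 -0.2  2.2]
```

```bash
python3 -m handwheel '[[[0,-1,1.8,0],[0,-1,1.7,0],[0,0,0,0],[0,0,0,0]]]'; python3 rk.py
```

```text
clock: 13.12
tcp_pos: [0.6247, -0.048, 0.1813]
tool_rot: [1.895, 1.98, 0.564]
wrist_force: [-0.0, 1.8, 2.6]
gripper_width: 0.0097
grip_force: 68.9
t 13.12 handle in rack mm [ -0.3  -1.1 197.7] tilt 30.4 F [-0.   1.8  2.6] q [-0.31 -0.08  2.04  0.31  0.72 -0.54] w 9.7
```

```bash
python3 -m handwheel '[[[0,0,0,0],[0,0,0,0],[0,0,0,0],[0,0,0,0],[0,0,0,0]]]' 0; python3 rk.py; python3 -m handwheel '[[[0,0,-15,0],[0,0,-20,0],[0,0,-25,0],[0,-5,-25,0],[0,-30,-20,0],[0,-30,-10,0],[0,-30,0,0]]]'; python3 rk.py -200 0 300
python3 - <<'E'
from cell import get_image
import pickle,cv2
for n in ("top","side"):
    im=get_image(n);pickle.dump(im,open(n+".pkl","wb"));f=im["frame"]
    cv2.imwrite("pics/%s3.png"%n,cv2.resize(f[95:260,225:425] if n=="top" else f[110:300,180:400],None,fx=3,fy=3))
E
```

```text
clock: 13.75
tcp_pos: [0.6239, -0.0479, 0.18]
tool_rot: [1.897, 1.982, 0.563]
wrist_force: [0.1, 0.4, -0.9]
gripper_width: 0.0428
grip_force: 0.0
t 13.75 handle in rack mm [ -1.1  -1.  196.5] tilt 30.2 F [ 0.1  0.4 -0.9] q [-0.31 -0.08  2.04  0.31  0.72 -0.54] w 42.8
clock: 14.62
tcp_pos: [0.4837, -0.0567, 0.2334]
tool_rot: [1.894, 1.98, 0.564]
wrist_force: [-0.4, -0.5, 0.1]
gripper_width: 0.0432
grip_force: 0.0
t 14.62 handle in rack mm [-141.6    0.8  249.8] tilt 30.4 F [-0.4 -0.5  0.1] q [-0.47 -0.56  2.29  0.33  0.98 -0.64] w 43.2
['-200', '0', '300'] shift [ -0.9 -24.9 -72.9]
```

View pics/side3.png

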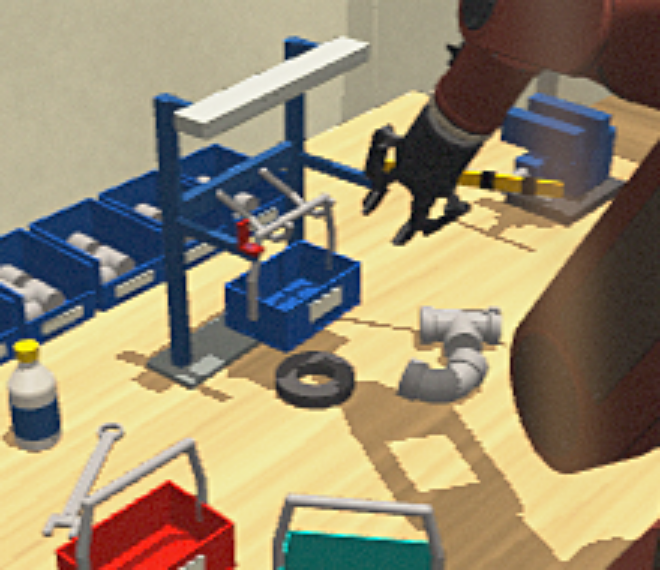

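The basket hangs on both hooks (bar at crop (290,212), basket (292,295)) and the gripper is clear of it. Next I shut the fingers and pass over the keeper to its outer side.

```bash
sed -e 's/h=s\["tcp_pos"\]-.019\*M\[:,2\]/h=s["tcp_pos"]/' -e 's/handle in/TCP in/' rk.py > rt.py
python3 rt.py -192 -216 305
python3 - <<'E'
from h import *
import pickle
a=np.radians(4.31);X=np.array([[np.cos(a),-np.sin(a),0],[np.sin(a),np.cos(a),0],[0,0,1]]);O=np.array([.6154,-.0478,0])
for n in("top","side"):
    im=pickle.load(open(n+".pkl","rb"));P=(cloud(im)-O)@X*1000;hsv=cv2.cvtColor(im["frame"],cv2.COLOR_BGR2HSV)
    k=P[(im["range_z"]>0)&(hsv[...,0]>20)&(hsv[...,0]<35)&(hsv[...,1]>130)&(P[...,2]>218)&(P[...,2]<252)&(P[...,1]<0)]
    if len(k)>10:
        l=cv2.fitLine(k[:,:2].astype(np.float32),cv2.DIST_HUBER,0,.01,.01).ravel();print(n,"keeper pts",len(k),k.min(0).round(),k.max(0).round(),l.round(3))
    m=(im["range_z"]>0)&(hsv[...,1]<70)&(abs(P[...,0])<30)&(abs(P[...,1])<80)&(P[...,2]>190)&(P[...,2]<212);q=P[m];print(n,"bar",len(q),q.mean(0).round(1),q.min(0).round(),q.max(0).round())
E
```

```text
t 14.72 TCP in rack mm [-133.7    1.7  230.3] tilt 30.1 F [ 0.1  0.9 -0.4] q [-0.47 -0.56  2.29  0.33  0.98 -0.64] w 43.0
['-192', '-216', '305'] shift [-216.9   -5.1  -96.4]
top keeper pts 206 [-256. -198.  230.] [ -44. -113.  251.] [   0.936    0.351 -152.467 -157.077]
top bar 270 [-2.000e-01 -1.400e+00  2.037e+02] [-24. -70. 191.] [ 25.  68. 212.]
side keeper pts 76 [-255. -199.  222.] [ -53. -119.  247.] [   0.936    0.353 -166.412 -161.326]
side bar 140 [ -4.6   3.5 200. ] [-30. -73. 190.] [ 29.  66. 212.]
```

```bash
python3 -m handwheel '[[[0,13,-22,0],[0,13,-22,0],[0,13,-22,0],[-43,-9,-6,0],[-43,-9,-6,0],[-43,-9,-6,0],[-43,-9,-6,0],[-43,-9,-6,0]]]' -1; python3 -m handwheel '[[[0,0,0,0]]]' >/dev/null; python3 rt.py -192 -218 212
```

```text
clock: 15.72
tcp_pos: [0.4421, -0.2783, 0.3072]
tool_rot: [1.896, 1.98, 0.562]
wrist_force: [-0.5, 0.4, -0.0]
gripper_width: 0.0001
grip_force: 0.0
t 15.85 TCP in rack mm [-190.6 -217.8  306.4] tilt 30.2 F [-0.1 -0.4 -0.3] q [-1.02 -0.36  2.02  0.49  1.27 -1.16] w -0.2
['-192', '-218', '212'] shift [ -2.7 -48.6  80.9]
```

```bash
python3 -m handwheel '[[[-1,-17,27,0],[-1,-16,27,0],[-1,-16,27,0],[0,0,0,0]]]'; python3 rt.py -201 -189 212 -212 -155 212 -217 -119 212 -209 -85 212 -195 -53 212 -176 -26 212 -152 -4 212 -125 13 212
```

```text
clock: 16.35
tcp_pos: [0.44, -0.2745, 0.209]
tool_rot: [1.9, 1.985, 0.566]
wrist_force: [-0.8, -0.3, -0.4]
gripper_width: 0.0003
grip_force: 0.0
t 16.35 TCP in rack mm [-191.9 -212.9  209. ] tilt 30.1 F [-0.8 -0.3 -0.4] q [-1.02 -0.29  2.15  0.53  1.1  -1.26] w 0.3
['-201', '-189', '212'] shift [23.7 -7.2 -6.8]
['-212', '-155', '212'] shift [ 57.5 -17.9 -11.8]
['-217', '-119', '212'] shift [ 93.3 -23.6 -13.7]
['-209', '-85', '212'] shift [127.5 -17.9  -9.1]
['-195', '-53', '212'] shift [159.8  -6.9  -1.6]
['-176', '-26', '212'] shift [187.2   8.5   8.4]
['-152', '-4', '212'] shift [209.7  28.5  20.8]
['-125', '13', '212'] shift [227.3  51.2  34.6]
```

```bash
python3 -m handwheel '[[[12,-4,-3,0],[12,-4,-3,0],[17,-5,-2,0],[17,-5,-2,0],[18,-3,-1,0],[18,-3,-1,0],[17,3,2,0],[17,3,2,0]]]'; python3 rt.py -195 -53 212 -176 -26 212 -152 -4 212 -125 13 212
python3 - <<'E'
from cell import get_image
import pickle,cv2
from h import *
im=get_image("side");f=im["frame"];cv2.imwrite("pics/side4.png",cv2.resize(f[110:300,180:400],None,fx=3,fy=3))
E
```

```text
clock: 17.35
tcp_pos: [0.4152, -0.1495, 0.2151]
tool_rot: [1.894, 1.98, 0.563]
wrist_force: [-0.3, 0.6, -0.6]
gripper_width: -0.0001
grip_force: 0.1
t 17.35 TCP in rack mm [-207.3  -86.4  215.1] tilt 30.4 F [-0.3  0.6 -0.6] q [-0.86 -0.64  2.37  0.47  1.13 -1.04] w -0.1
['-195', '-53', '212'] shift [33.6  7.9  9.2]
['-176', '-26', '212'] shift [61.  23.4 19.1]
['-152', '-4', '212'] shift [83.6 43.4 31.5]
['-125', '13', '212'] shift [101.2  66.1  45.3]
```

View pics/side4.png

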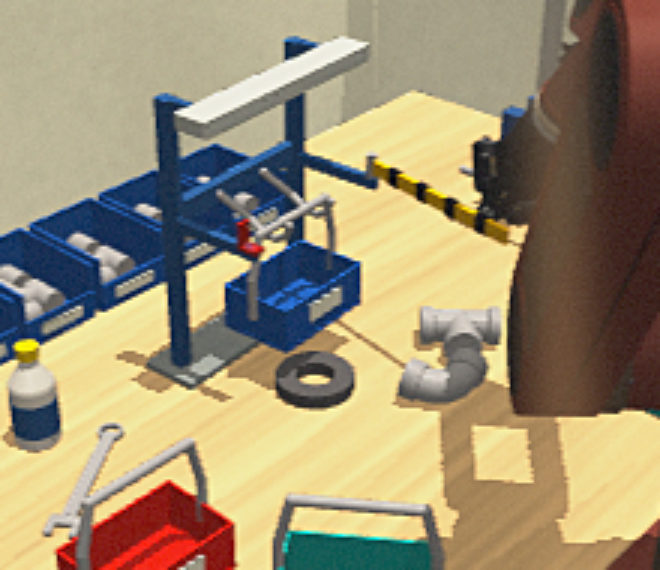

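The keeper follows the fingers: the bar now runs from crop (370,165) to (510,235). The sweep continues.

```bash
python3 -m handwheel '[[[17,4,5,0],[17,4,5,0],[14,8,5,0],[14,8,5,0],[12,10,6,0],[12,10,6,0],[9,12,7,0],[9,12,7,0]]]'; python3 rt.py -97 23 212 -75 26 212 -60 26 212 -52 26 212
```

```text
clock: 18.4
tcp_pos: [0.4921, -0.0411, 0.2121]
tool_rot: [1.894, 1.98, 0.565]
wrist_force: [-0.3, -0.8, -0.6]
gripper_width: 0.0001
grip_force: 0.2
t 18.4 TCP in rack mm [-122.4   16.   212.1] tilt 30.4 F [-0.3 -0.8 -0.6] q [-0.42 -0.52  2.31  0.32  0.91 -0.6 ] w 0.1
['-97', '23', '212'] shift [ 7.6 21.7 13. ]
['-75', '26', '212'] shift [11.2 40.5 24.2]
['-60', '26', '212'] shift [11.5 53.5 31.7]
['-52', '26', '212'] shift [11.7 60.4 35.8]
```

```bash
python3 -m handwheel '[[[4,11,6,0],[4,11,7,0],[2,9,6,0],[2,9,5,0],[0,7,4,0],[0,6,4,0],[0,0,0,0]]]'; python3 rt.py -55 26 212 -50 26 212
```

```text
clock: 19.27
tcp_pos: [0.5522, -0.0264, 0.2089]
tool_rot: [1.897, 1.982, 0.563]
wrist_force: [-0.5, -0.0, 0.8]
gripper_width: -0.0
grip_force: 0.0
t 19.27 TCP in rack mm [-61.4  26.1 208.9] tilt 30.2 F [-0.5 -0.   0.8] q [-0.32 -0.33  2.18  0.28  0.82 -0.5 ] w -0.0
['-55', '26', '212'] shift [0.2 7.1 0.5]
['-50', '26', '212'] shift [ 0.3 11.4  3.1]
```

```bash
cat > kp.py <<'E'
from cell import get_image
from h import *
import sys
a=np.radians(4.31);X=np.array([[np.cos(a),-np.sin(a),0],[np.sin(a),np.cos(a),0],[0,0,1]]);O=np.array([.6154,-.0478,0])
for n in("top","side"):
    im=get_image(n);P=(cloud(im)-O)@X*1000;hsv=cv2.cvtColor(im["frame"],cv2.COLOR_BGR2HSV)
    k=P[(im["range_z"]>0)&(hsv[...,0]>20)&(hsv[...,0]<35)&(hsv[...,1]>130)&(P[...,2]>218)&(P[...,2]<252)&(abs(P[...,1])<140)&(abs(P[...,0])<300)]
    l=cv2.fitLine(k[:,:2].astype(np.float32),cv2.DIST_HUBER,0,.01,.01).ravel();print(n,"keeper",len(k),k.min(0).round(),k.max(0).round(),"angle",round(float(np.arctan(-l[0]/l[1])),3))
    m=(im["range_z"]>0)&(hsv[...,1]<70)&(abs(P[...,0])<20)&(abs(P[...,1])<80)&(P[...,2]>190)&(P[...,2]<212);q=P[m]
    if len(q):print(n,"bar",len(q),q.mean(0).round(1))
    cv2.imwrite("pics/%s_%s.png"%(n,sys.argv[1]),cv2.resize(im["frame"][110:300,180:400],None,fx=3,fy=3))
E
python3 kp.py a
```

```text
top keeper 152 [ -61. -108.  222.] [-34. 118. 252.] angle 0.091
top bar 252 [ -1.1   0.  203.7]
side keeper 65 [-74.  10. 224.] [-49. 118. 251.] angle 0.081
side bar 35 [  5.5  30.2 198.9]
```

```bash
python3 -m handwheel '[[[0,5,1,0],[0,4,2,0],[0,3,2,0],[0,0,0,0]]]'; python3 rt.py; python3 kp.py b
```

```text
clock: 19.88
tcp_pos: [0.565, -0.0257, 0.2107]
tool_rot: [1.897, 1.982, 0.563]
wrist_force: [-0.3, 0.7, 0.2]
gripper_width: -0.0
grip_force: 0.0
t 19.88 TCP in rack mm [-48.6  25.8 210.7] tilt 30.2 F [-0.3  0.7  0.2] q [-0.3  -0.29  2.15  0.28  0.81 -0.49] w -0.0
top keeper 158 [ -42. -109.  222.] [-28. 119. 251.] angle 0.006
top bar 251 [ -1.4  -0.8 203.8]
side keeper 68 [-48.  37. 223.] [-34. 120. 245.] angle 0.003
side bar 8 [  1.2  21.5 197.3]
```

```bash
python3 -m handwheel '[[[0,1,0.5,0],[0,1,0.5,0],[0,0,0,0]]]'; python3 rt.py
```

```text
clock: 20.35
tcp_pos: [0.567, -0.0256, 0.2109]
tool_rot: [1.897, 1.982, 0.563]
wrist_force: [0.4, -0.3, 0.2]
gripper_width: 0.0001
grip_force: 0.0
t 20.35 TCP in rack mm [-46.5  25.8 210.9] tilt 30.2 F [ 0.4 -0.3  0.2] q [-0.3  -0.28  2.15  0.28  0.81 -0.49] w 0.1
```

```bash
python3 -m handwheel '[[[0,1,0.5,0],[0,1,0.5,0],[0,0,0,0]]]'; python3 -m handwheel '[[[0,-8,-5,0],[0,-17,-10,0],[0,-26,-15,0],[0,-30,-25,0],[0,-30,-30,0],[0,0,0,0],[0,0,0,0]]]'; python3 rt.py; python3 kp.py c
```

```text
clock: 20.72
tcp_pos: [0.5681, -0.0255, 0.2105]
tool_rot: [1.898, 1.985, 0.56]
wrist_force: [-12.5, -0.3, 6.1]
gripper_width: 0.0001
grip_force: 5.6
clock: 21.6
tcp_pos: [0.4312, -0.0334, 0.2291]
tool_rot: [1.896, 1.98, 0.563]
wrist_force: [0.5, -0.8, -0.9]
gripper_width: 0.0001
grip_force: 0.0
t 21.6 TCP in rack mm [-182.6   28.2  229.1] tilt 30.3 F [ 0.5 -0.8 -0.9] q [-0.48 -0.77  2.41  0.32  1.07 -0.62] w 0.1
top keeper 167 [ -40. -112.  220.] [-28. 119. 251.] angle -0.004
top bar 253 [ -1.5  -0.3 203.9]
side keeper 145 [ -46. -116.  223.] [-29. 121. 246.] angle -0.008
side bar 13 [-10.8  -2.6 193.8]
```

View pics/side_c.png

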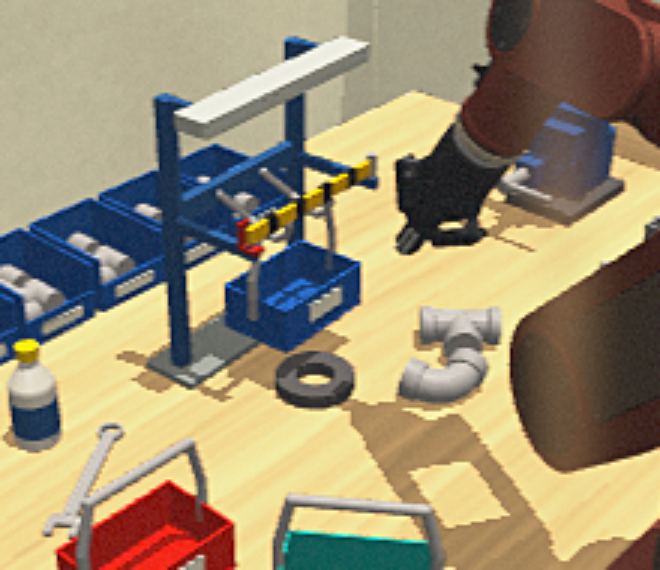

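The keeper is shut in its catch (bar from crop (245,235) to (375,175), angle about 0) after a firm 12 N stop. The basket hangs upright at (292,295) and the gripper is clear of everything.

```bash
python3 -c "
from cell import r
print(r.finish_job())"
```

```text
the job is handed in; nothing more can be done
None
```

I handed the job in at about 22 s of the 58 s allowed: the blue basket hangs on both hooks, let go, and the keeper is shut in its catch (measured within 0.01 rad). The arm is clear and I saw nothing else disturbed; the hand-in call did not report the verdict.

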